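# Turn the beam expander round in its cradle

## Robot

A 6-joint arm with a two-finger parallel gripper is mounted at the origin on the work surface. World frame = base frame: x ahead of the robot, y to its left, z up, the work surface at z = 0. Lengths are in m, angles in degrees, forces in N, time in s.
With the tool pointing down it reaches from about 0.25 to 0.8 m from the base axis. Payload 3.9 kg.
Tool frame: the origin (TCP) lies at the very end of the fingers, on their centre line; the grasp point (between the pads) lies 19 mm behind it; z points along the fingers, y is the line along which they close (so a half turn about z gives the same grasp; the last joint's range is limited). The gripper opens to 85 mm and grips with 20 to 120 N. Pads are 22 mm wide; open, the fingers measure 114 mm over their backs; the gripper's body (76 mm by 85 mm) begins 54 mm behind the grasp point. The pads swing forward as they close: fully open they stand 13 mm farther back than shut.
Start: joints at [70.245, 14.897, -7.913, 67.191, 0, 90], TCP at [0.177, 0.494, 0.231] pointing down, gripper open.
Joint ranges: [-159.42, 159.42], [-47.68, 98.78], [-73.54, 78.23], [-108.79, 121.32], [-90, 84.71], [-180, 180]. Speed limits (degrees/s): [147.25, 147.25, 180, 180, 180, 180].

## Interface

Orientations are given as a 3x3 rotation matrix whose columns are the frame's x, y, z axes.
In Python, from station import r, get_image gives the robot as it stands.
- The arm moves only by the tool move_arm, never from a script. Its argument "steps" is a list of rows, each an object with "jaw": the opening, from 0 (shut) to 1 (fully open); "offset": the shift along the tool's x, y, z in m, a list of three; "yaw": the turn about the tool's z in rad. In form: [{"jaw": jaw, "offset": [x, y, z], "yaw": yaw}, ...]. A call has 1 to 10 rows; each row shifts and turns the commanded pose from where the row before left it, along the tool's axes as they then stand; what a row does not reach is not made up. A row lasts 1/10 s, in which the tool goes at most 50 mm and 8.59 degrees, less where a joint would pass 70% of its speed; a pose out of reach is approached as far as the arm can. A call with a gripper value outside its range is refused whole. The fingers move at their own pace and stop on an object; "grip_force" is the grip in N (left out, the last holds). Time passes only in rows, so rows that do not move let the fingers close. It gives the time, the measured TCP pose, the force, the opening and the grip force at its end, in the units of the state.
- r.state(): the state, without advancing time (a new reading comes with each control period).
- get_image(name): name is "side" or "top"; returns a dict with "frame" (480x640x3 uint8, red, green, blue), "mtx" (3x3 intrinsics, pixels), "dist_coeffs" ([k1, k2, p1, p2, k3] as OpenCV has them; the pictures are not rectified), "rvec" (rotation vector, rad) and "tvec" (3), from world to camera coordinates, as OpenCV has them. Camera axes: x right, y down, z forward; pixel columns grow to the right and rows downward; lengths in m; the calibration is good to about 2 mm. A picture is of the moment at which its call begins. There is no depth.
- r.job_done(): hands the job in; it is judged then, once.
The state is a dict: "clock": time; "joint_positions": joint angles; "dq": joint speeds; "joint_torque": joint torques, N m; "tool_pos": TCP position; "orientation": TCP orientation; "ft_force": force on the tool from outside, world axes, zero at the start; "ft_torque": the same for the moment, N m; "gripper_width": finger opening in m; "finger_force": force on a finger pad.
Only numpy, scipy, OpenCV 4.12 (cv2) and the standard library are available. Lean on these libraries where they do the work, as an engineer would, in place of code of your own. Each camera call takes 0.05 s, during which the arm holds its last target. There are 200 camera calls.

## Task

The beam expander, the blue tube with one thicker end, was put into its cradle the wrong way round, with the thick end on the side of the round iris. Lift it clear, turn it end for end and lay it gently back in both saddles of the same cradle, in the middle, so that the thick end is now on the side of the square mirror mount. Do not strike the mirror mount or the iris, which stand close beside it.

Things in the scene. Friction and masses are not known exactly. Their poses are not given: they have to be found in the camera images.
- tube_mid (a point): centre of the beam expander, a loose level blue tube 190 mm long, 0.25 kg, balanced near this point. x runs along its centre line to the thick end: barrel of 30 mm diameter from x = -95 to +62, thick head of 46 mm diameter from +62 to +95. Grasp it across the barrel here, between the saddles. (A plain tube of one thickness in a second, equal cradle is a bystander.)
- cradle: fixed dark cradle under the expander; origin under its centre, on the table; x along the tube, z up. Base 130 x 60 x 12 mm; two 10 mm thick 90-degree V saddles, open upwards, at x = -42 and +42, lowest point z = 54, rims z = 81, 54 mm apart. A barrel seated in both has its centre line at z = 75. The tube's middle belongs over the origin, its thick end (now at +x) at -x.
- mirror: fixed mirror mount on a post: dark square plate 44 mm wide and high, 12 mm thick, two brass screws standing out 12 mm at its -x; top 125 mm above the table; origin under the post, on the table. It stands beside the cradle near its -x end, within the circle that the tube's ends would sweep.
- iris: fixed iris on a post: dark upright round disc of 46 mm diameter, 10 mm thick, its small lever topping out 130 mm above the table; origin under the post, on the table. It stands on the other side of the cradle near its +x end, within the circle that the tube's ends would sweep.
There are look-alikes about, which are no part of the job. What is shaped like the part that bears tube_mid but green or purple is not meant.

How it is judged (in metres and radians):
On the way:
1. the beam expander is lifted out of its saddles (height (world z) of tube_mid above 0.12 m), for 0.1 s.
At the end, for the whole second after the job is handed in: The beam expander lies at rest in both saddles of its own cradle (centre line 65 to 83 mm above the table, along the cradle within 8 degrees), its middle within 14 mm along and 10 mm across the cradle's centre, and its thick end on the mirror mount's side (x of mirror in the frame of tube_mid above 0.03 m and angle between the x axis of tube_mid and the x axis of cradle, either way round below 0.15 rad and x of tube_mid in the frame of cradle between -0.014 and 0.014 m and y of tube_mid in the frame of cradle between -0.01 and 0.01 m and z of tube_mid in the frame of cradle between 0.065 and 0.083 m and linear speed of tube below 0.02 m/s and angular speed of tube below 0.2 rad/s); the robot touches nothing.
It fails at once if the mirror mount or the iris is struck (more than 3 N) (contact force between any of mirror, iris and anything else above 3 N).
It fails at once if the beam expander is dropped (falls freely at more than 0.5 m/s) (linear speed of tube above 0.5 m/s and contact force between the fingers and tube below 0.05 N).
It also fails if it takes over 40 s, if anything falls off the work surface, if the arm or the gripper's body presses on something with over 40 N, if the wrist force passes 120 N, or if a joint passes its speed limit or range.

## Working session

There is one attempt and no reset: what is moved stays moved. The work goes in short steps, Python scripts to look and compute and a tool call to move; the robot and the scene stay as the last step left them, time stands still between calls to the robot, and variables do not carry over. Pictures are saved under pics/ and viewed, at most 10 in all, crops included, and the job is handed in when it is done.

Besides the shell and the picture viewer there is one more tool, called after "Call:" as name(argument=value, ...) on one line, values as JSON. move_arm: Moves the arm, as the interface text tells. Its arguments: {"type":"object","properties":{"steps":{"type":"array","items":{"type":"object","properties":{"jaw":{"type":"number"},"offset":{"type":"array","items":{"type":"number"}},"yaw":{"type":"number"}}}},"grip_force":{"type":"number"}},"required":["steps"]}

```bash
ls; mkdir -p pics; python3 - <<'E'
from station import r,get_image
import cv2,pickle
for n in("top","side"):
    d=get_image(n);cv2.imwrite(f"pics/{n}0.png",d["frame"][:,:,::-1]);pickle.dump(d,open(f"{n}0.pkl","wb"))
    print(n,d["mtx"].tolist(),d["dist_coeffs"],d["rvec"],d["tvec"])
s=r.state();print(s["clock"],s["orientation"],s["gripper_width"])
E
```

```text
pics
top [[559.2155134743346, 0.0, 320.26953730744253], [0.0, 559.2155134743346, 223.47678077552013], [0.0, 0.0, 1.0]] [-0.10152018  0.          0.          0.          0.        ] [ 2.09770333 -2.11469603  0.22956076] [-0.06688271  0.43079849  1.44534038]
side [[460.0139250746803, 0.0, 318.69198750309295], [0.0, 460.0139250746803, 231.58109916937374], [0.0, 0.0, 1.0]] [-0.06960908  0.          0.          0.          0.        ] [ 2.37146524 -0.37517768  0.16346505] [-0.45436651  0.0900751   1.01186585]
0.1 [[-9.41148621e-01  3.37992447e-01 -6.15692678e-04]
 [ 3.37993008e-01  9.41147126e-01 -1.67773563e-03]
 [ 1.23954225e-05 -1.78709840e-03 -9.99998403e-01]] 0.08536339409431908
```

View pics/top0.png

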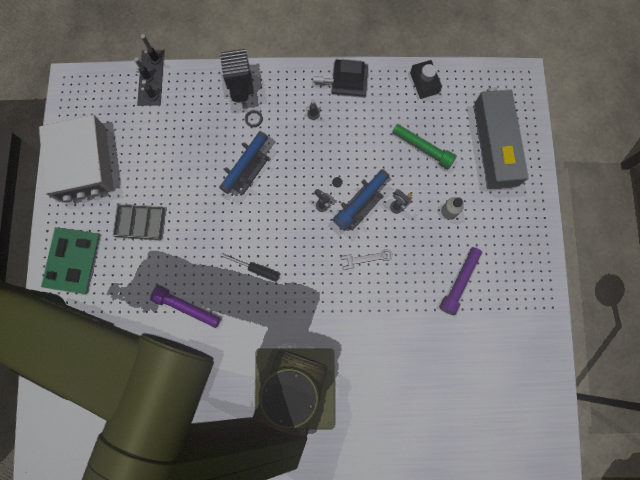

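View pics/side0.png

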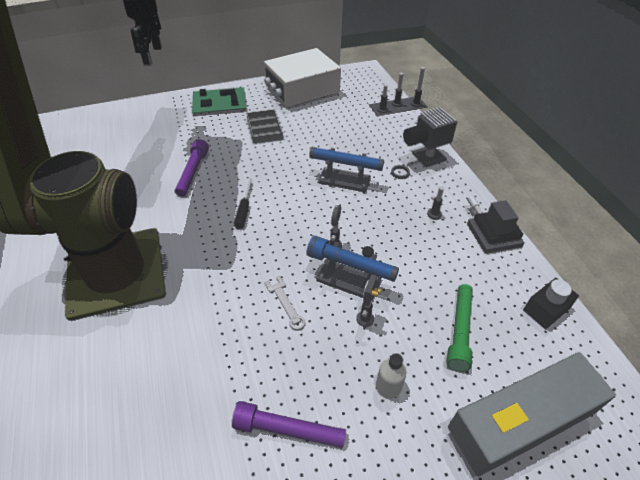

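The blue candidates in the top view are the thick-ended tube at (362,200), head at (345,220), and the plain bystander at (245,162). The purple tubes at (187,307) and (462,282) and the green one at (425,145) are look-alikes. I choose (362,200) and will check it in a crop.

```bash
cat > h.py <<'E'
import numpy as np,cv2
def ray(d,uv):
    n=cv2.undistortPoints(np.array(uv,float).reshape(-1,1,2),d["mtx"],d["dist_coeffs"]).reshape(-1,2)
    R=cv2.Rodrigues(d["rvec"])[0];c=-R.T@np.ravel(d["tvec"])
    return c,np.c_[n,np.ones(len(n))]@R
def plane(d,uv,z):
    c,v=ray(d,uv);return c+v*((z-c[2])/v[:,2])[:,None]
def proj(d,p):
    return cv2.projectPoints(np.array(p,float).reshape(-1,1,3),d["rvec"],d["tvec"],d["mtx"],d["dist_coeffs"])[0].reshape(-1,2)
def blue(d,box):
    h=cv2.cvtColor(d["frame"],cv2.COLOR_RGB2HSV);m=cv2.inRange(h,(100,90,40),(118,255,255))
    k=np.zeros_like(m);x0,y0,x1,y1=box;k[y0:y1,x0:x1]=m[y0:y1,x0:x1]
    n,l,s,_=cv2.connectedComponentsWithStats(k);i=1+np.argmax(s[1:,4]);v,u=np.where(l==i);return np.c_[u,v].astype(float)
E
python3 - <<'E'
from h import *;import pickle
t=pickle.load(open("top0.pkl","rb"));s=pickle.load(open("side0.pkl","rb"))
for d,box in((t,(320,150,400,240)),(s,(290,220,410,300))):
    P=plane(d,blue(d,box),.075)[:,:2];m=P.mean(0);a=np.linalg.svd(P-m,full_matrices=False)[2][0];q=(P-m)@a
    e=[m+a*q.min(),m+a*q.max()];print(len(P),m,a,np.degrees(np.arctan2(a[1],a[0])),e,(e[0]+e[1])/2,np.ptp(q))
# top-view crop
a=cv2.resize(t["frame"][150:250,295:425],None,fx=3,fy=3,interpolation=2*1);b=cv2.resize(s["frame"][195:335,290:420],None,fx=3,fy=3,interpolation=2)
a=cv2.copyMakeBorder(a,0,b.shape[0]-a.shape[0],0,0,0);cv2.imwrite("pics/crop.png",np.hstack([a,b])[:,:,::-1])
E
```

```text
635 [ 0.49144235 -0.18018185] [-0.74208764  0.67030286] 137.90955568139867 [array([ 0.55757648, -0.2399186 ]), array([ 0.43358103, -0.12791767])] [ 0.49557876 -0.18391814] 0.16709003587852483
730 [ 0.51053073 -0.19801246] [ 0.73524838 -0.67779777] -42.671791526253294 [array([ 0.46675   , -0.15765266]), array([ 0.55312305, -0.23727671])] [ 0.50993652 -0.19746468] 0.1174746521426922
```

View pics/crop.png

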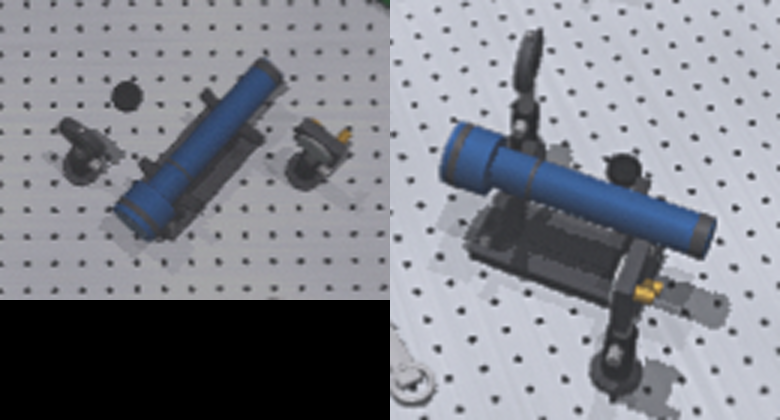

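The crop confirms it: blue tube with a thick head at the iris (round disc, left) end, and the mirror with brass screws at the thin end. Now I'll fit pose and neighbours in both views.

```bash
cat >> h.py <<'E'
def cyl(x0,x1,rad,p,z,yaw):
    t=np.linspace(0,2*np.pi,24);L=np.array([[x,rad*np.cos(a),rad*np.sin(a)] for x in(x0,x1) for a in t])
    c,s=np.cos(yaw),np.sin(yaw);return L@np.array([[c,s,0],[-s,c,0],[0,0,1]])+[p[0],p[1],z]
def model(d,p,z,yaw,c,K=4):
    m=np.zeros((480*K,640*K),np.uint8)
    for a in((-.095+c,.062,.015),(.062,.095,.023)):
        h=cv2.convexHull((proj(d,cyl(*a,p,z,yaw))*K+K/2).astype(np.float32));cv2.fillConvexPoly(m,h.astype(int),255)
    return cv2.resize(m,(640,480),interpolation=cv2.INTER_AREA)/255.
def fit(views,x0,z=.075):
    from scipy.optimize import minimize
    M=[]
    for d,b in views:
        m=np.zeros((480,640),np.uint8);q=blue(d,b).astype(int);m[q[:,1],q[:,0]]=1;M.append((d,cv2.morphologyEx(m,cv2.MORPH_CLOSE,np.ones((7,7)))))
    f=lambda x:sum(np.abs(model(d,x[:2],z,x[2],x[3])-m).sum()/m.sum() for d,m in M)
    return minimize(f,x0,method="Nelder-Mead",options=dict(initial_simplex=np.array(x0)+np.r_[[np.zeros(4)],np.diag([.01,.01,.06,.008])],xatol=2e-4,fatol=1e-3))
E
python3 - <<'E'
from h import *;import pickle
t=pickle.load(open("top0.pkl","rb"));s=pickle.load(open("side0.pkl","rb"))
V=[(t,(320,150,400,240)),(s,(290,220,410,300))]
x0=[.498,-.186,2.407,.015]
for v in(V,V[:1],V[1:]):
    o=fit(v,x0);print(o.x,np.degrees(o.x[2]),o.fun)
    if v is V:X=o.x
c,sn=np.cos(X[2]),np.sin(X[2])
W=lambda L:np.array(L)@np.array([[c,sn,0],[-sn,c,0],[0,0,1]])+[X[0],X[1],0]
loc=lambda w:((w[:,:2]-X[:2])@np.array([[c,-sn],[sn,c]])).round(3)
print("iris",loc(plane(t,[(321.7,205)],0)),"mirror",loc(plane(t,[(396,207)],0)))
im=[]
for d,(x,y,w,h) in((t,(295,150,130,100)),(s,(290,195,130,140))):
    a=cv2.resize(d["frame"][y:y+h,x:x+w],None,fx=3,fy=3,interpolation=2)
    def ln(P,col):cv2.polylines(a,[(((proj(d,W(P))-[x,y])+.5)*3).astype(int)],True,col)
    ln([(i*.065,j*.03,.012) for i,j in((1,1),(1,-1),(-1,-1),(-1,1))],(255,0,0))
    for e in(-.047,-.037,.037,.047):ln([(e,-.027,.081),(e,0,.054),(e,.027,.081)],(0,255,0))
    im.append(cv2.copyMakeBorder(a,0,420-a.shape[0],0,0,0))
cv2.imwrite("pics/ov.png",np.hstack(im)[:,:,::-1])
E
```

```text
[ 0.50766836 -0.19524205  2.40156482  0.03552437] 137.59952855207825 0.9732160581830203
[ 0.50710009 -0.19316865  2.40895255  0.02954829] 138.02281416982626 0.22118250377073903
[ 0.54235645 -0.2235679   2.50164279  0.08050841] 143.33357381083874 0.34506043513295726
iris [[ 0.092 -0.079]] mirror [[-0.042  0.078]]
```

View pics/ov.png

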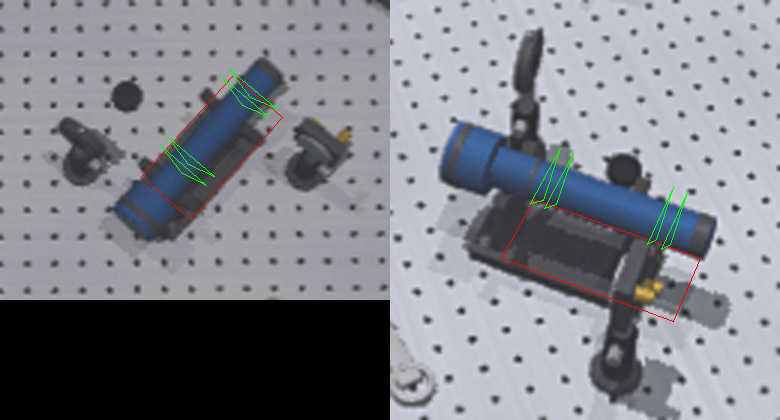

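The overlay sits ~15-20 mm too far towards the thin end, because the dark ring split the blue mask. I'll fit on the whole mask instead.

```bash
sed -i 's/^    n,l,s,_=.*/    v,u=np.where(k);return np.c_[u,v].astype(float)/; s/(100,90,40)/(98,80,30)/; s/(118,255/(122,255/' h.py
cat > ov.py <<'E'
from h import *
def overlay(views,X,name,cr):
    c,sn=np.cos(X[2]),np.sin(X[2]);C,S=np.cos(cr[2]),np.sin(cr[2])
    W=lambda L:np.array(L)@np.array([[C,S,0],[-S,C,0],[0,0,1]])+[cr[0],cr[1],0]
    im=[]
    for d,(x,y,w,h) in zip(views,((295,150,130,100),(290,195,130,140))):
        a=cv2.resize(d["frame"][y:y+h,x:x+w],None,fx=3,fy=3,interpolation=2)
        ln=lambda P,col:cv2.polylines(a,[(((P-[x,y])+.5)*3).astype(int)],True,col)
        ln(proj(d,W([(i*.065,j*.03,.012) for i,j in((1,1),(1,-1),(-1,-1),(-1,1))])),(255,0,0))
        for e in(-.047,-.037,.037,.047):ln(proj(d,W([(e,-.027,.081),(e,0,.054),(e,.027,.081)])),(0,255,0))
        for q in((-.095,.062,.015),(.062,.095,.023)):ln(cv2.convexHull(proj(d,cyl(*q,X[:2],.075,X[2])).astype(np.float32))[:,0],(255,255,0))
        im.append(cv2.copyMakeBorder(a,0,420-a.shape[0],0,0,0))
    cv2.imwrite(name,np.hstack(im)[:,:,::-1])
E
python3 - <<'E'
from ov import *;import pickle
t=pickle.load(open("top0.pkl","rb"));s=pickle.load(open("side0.pkl","rb"))
V=[(t,(320,150,400,240)),(s,(290,220,410,300))]
for v in(V,V[:1],V[1:]):
    o=fit(v,[.497,-.186,2.407,.015]);print(o.x,np.degrees(o.x[2]),o.fun)
    if v is V:X=o.x
c,sn=np.cos(X[2]),np.sin(X[2])
loc=lambda w:((w[:,:2]-X[:2])@np.array([[c,-sn],[sn,c]])).round(3)
print("iris",loc(plane(t,[(321.7,205)],0)),"mirror",loc(plane(t,[(396,207)],0)))
overlay([t,s],X,"pics/ov2.png",X)
E
```

```text
[ 0.49357702 -0.18323686  2.40622133  0.01411392] 137.866326977308 0.3087427615903876
[ 0.49648505 -0.1848056   2.40271451  0.01751257] 137.6654005688289 0.1487616791683116
[ 0.49215462 -0.18300901  2.41918901  0.00844208] 138.60932005136712 0.13884464780676667
iris [[ 0.073 -0.08 ]] mirror [[-0.06   0.078]]
```

View pics/ov2.png

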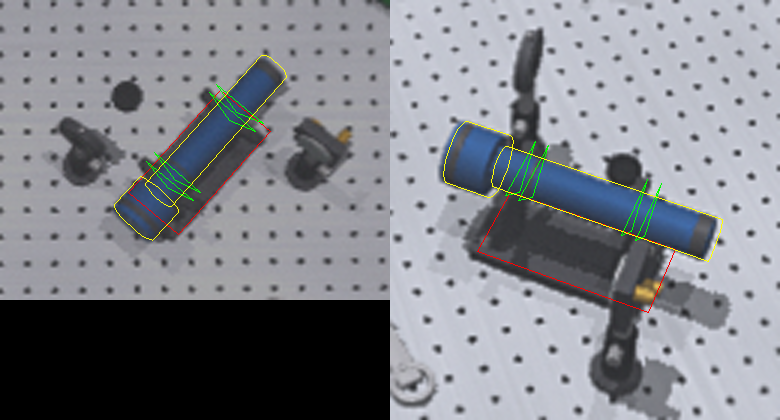

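The tube fit is good in both views: centre about (0.494, -0.1835), thick-end direction 137.9°. The cradle looks shifted a few mm towards the head, and I'll measure it once it is empty. Moving above now.

Call:
move_arm(steps=[{"jaw": 1, "offset": [-0.029, -0.0295, 0], "yaw": 0}, {"jaw": 1, "offset": [-0.029, -0.0295, 0], "yaw": 0}, {"jaw": 1, "offset": [-0.029, -0.0295, 0], "yaw": 0}, {"jaw": 1, "offset": [-0.029, -0.0295, 0], "yaw": 0}, {"jaw": 1, "offset": [-0.029, -0.0295, 0], "yaw": 0}, {"jaw": 1, "offset": [-0.029, -0.0295, 0], "yaw": 0}, {"jaw": 1, "offset": [-0.029, -0.0295, 0], "yaw": 0}, {"jaw": 1, "offset": [-0.029, -0.0295, 0], "yaw": 0}, {"jaw": 1, "offset": [-0.029, -0.0295, 0], "yaw": 0}, {"jaw": 1, "offset": [-0.029, -0.0295, 0], "yaw": 0}], grip_force=40)

```text
clock: 1.1
tool_pos: [0.3507, 0.1168, 0.2311]
orientation: [[-0.941, 0.338, -0.0], [0.338, 0.941, 0.0], [0.0, -0.0, -1.0]]
ft_force: [1.0, 0.6, -0.4]
gripper_width: 0.0856
finger_force: 0.0
```

Call:
move_arm(steps=[{"jaw": 1, "offset": [-0.029, -0.0295, 0], "yaw": 0}, {"jaw": 1, "offset": [-0.029, -0.0295, 0], "yaw": 0}, {"jaw": 1, "offset": [-0.029, -0.0295, 0], "yaw": 0}, {"jaw": 1, "offset": [-0.029, -0.0295, 0], "yaw": 0}, {"jaw": 1, "offset": [-0.029, -0.0295, 0], "yaw": 0}, {"jaw": 1, "offset": [0, 0, 0], "yaw": 0.13}, {"jaw": 1, "offset": [0, 0, 0], "yaw": 0.13}, {"jaw": 1, "offset": [0, 0, 0], "yaw": 0.13}, {"jaw": 1, "offset": [0, 0, 0], "yaw": 0}])

```text
clock: 2.0
tool_pos: [0.4369, -0.0696, 0.2309]
orientation: [[-0.742, 0.671, -0.001], [0.671, 0.742, 0.0], [0.001, -0.001, -1.0]]
ft_force: [0.3, -0.0, -0.6]
gripper_width: 0.0853
finger_force: 0.0
```

Call:
move_arm(steps=[{"jaw": 1, "offset": [-0.0396, -0.0155, 0], "yaw": 0}, {"jaw": 1, "offset": [-0.0396, -0.0155, 0], "yaw": 0}, {"jaw": 1, "offset": [-0.0396, -0.0155, 0], "yaw": 0}, {"jaw": 1, "offset": [0, 0, 0], "yaw": 0}])

```text
clock: 2.4
tool_pos: [0.4967, -0.1874, 0.2306]
orientation: [[-0.741, 0.671, 0.002], [0.671, 0.741, -0.002], [-0.003, -0.0, -1.0]]
ft_force: [-1.1, 1.5, -0.8]
gripper_width: 0.0852
finger_force: 0.0
```

```bash
python3 - <<'E'
from station import r,get_image
import cv2,numpy as np
from h import *
d=get_image("side");s=r.state();print(s["tool_pos"],s["joint_positions"])
a=d["frame"].copy()[60:330,200:480];a=cv2.resize(a,None,fx=2.2,fy=2.2)
p=s["tool_pos"]
for z in(p[2],.075):
    u=((proj(d,[[p[0],p[1],z]])[0]-[200,60])*2.2).astype(int);cv2.circle(a,tuple(map(int,u)),3,(255,0,0),-1)
cv2.imwrite("pics/above.png",a[:,:,::-1])
E
```

```text
[ 0.49501679 -0.18521838  0.23056233] [-2.05138326e+01  1.52795609e+01 -7.49301354e+00  6.72503829e+01
 -4.95833560e-04  2.15944603e+01]
```

View pics/above.png

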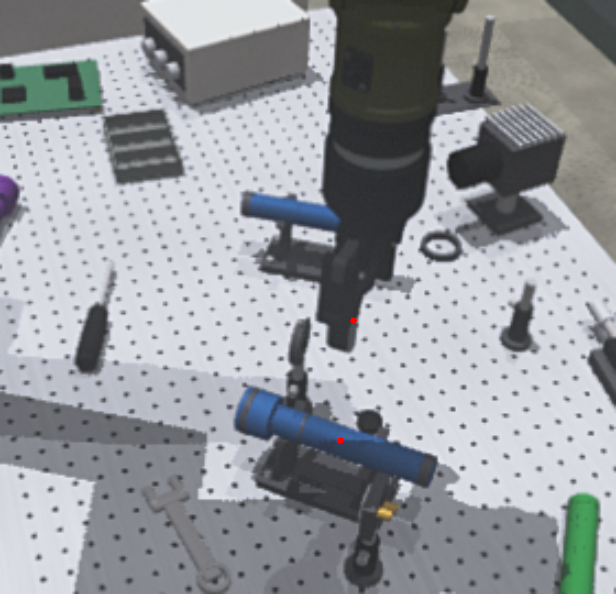

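The TCP at (352,320) hangs straight above the tube's middle at (340,440). Descending and gripping.

Call:
move_arm(steps=[{"jaw": 1, "offset": [0, 0.001, 0.035], "yaw": 0}, {"jaw": 1, "offset": [0, 0, 0.035], "yaw": 0}, {"jaw": 1, "offset": [0, 0, 0.035], "yaw": 0}, {"jaw": 1, "offset": [0, 0, 0.035], "yaw": 0}, {"jaw": 1, "offset": [0, 0, 0.02], "yaw": 0}, {"jaw": 1, "offset": [0, 0, 0.014], "yaw": 0}, {"jaw": 1, "offset": [0, 0, 0], "yaw": 0}])

```text
clock: 3.15
tool_pos: [0.4922, -0.1808, 0.0553]
orientation: [[-0.744, 0.668, -0.005], [0.668, 0.744, 0.002], [0.005, -0.002, -1.0]]
ft_force: [0.1, 0.1, -0.2]
gripper_width: 0.0851
finger_force: 0.0
```

Call:
move_arm(steps=[{"jaw": 0.6, "offset": [0, 0, 0], "yaw": 0}, {"jaw": 0.45, "offset": [0, 0, 0], "yaw": 0}, {"jaw": 0.35, "offset": [0, 0, 0], "yaw": 0}, {"jaw": 0.25, "offset": [0, 0, 0], "yaw": 0}, {"jaw": 0.1, "offset": [0, 0, 0], "yaw": 0}, {"jaw": 0, "offset": [0, 0, 0], "yaw": 0}, {"jaw": 0, "offset": [0, 0, 0], "yaw": 0}, {"jaw": 0, "offset": [0, 0, 0], "yaw": 0}], grip_force=40)

```text
clock: 3.95
tool_pos: [0.4936, -0.1853, 0.0586]
orientation: [[-0.741, 0.671, -0.002], [0.671, 0.741, -0.006], [-0.002, -0.006, -1.0]]
ft_force: [-4.9, -5.2, 7.8]
gripper_width: 0.0287
finger_force: 39.1
```

Call:
move_arm(steps=[{"jaw": 0, "offset": [0, 0, -0.01], "yaw": 0}, {"jaw": 0, "offset": [0, 0, -0.02], "yaw": 0}, {"jaw": 0, "offset": [0, 0, -0.03], "yaw": 0}, {"jaw": 0, "offset": [0, 0, -0.03], "yaw": 0}, {"jaw": 0, "offset": [0, 0, -0.03], "yaw": 0}, {"jaw": 0, "offset": [0, 0, -0.03], "yaw": 0}, {"jaw": 0, "offset": [0, 0, -0.03], "yaw": 0}, {"jaw": 0, "offset": [0, 0, -0.015], "yaw": 0}, {"jaw": 0, "offset": [0, 0, 0], "yaw": 0}])

```text
clock: 4.85
tool_pos: [0.4965, -0.1831, 0.2552]
orientation: [[-0.742, 0.67, 0.005], [0.67, 0.742, -0.001], [-0.005, 0.003, -1.0]]
ft_force: [0.9, -0.4, -2.9]
gripper_width: 0.0289
finger_force: 40.0
```

Call:
move_arm(steps=[{"jaw": 0, "offset": [0.012, 0, 0], "yaw": -0.05}, {"jaw": 0, "offset": [0.03, 0, 0], "yaw": -0.1}, {"jaw": 0, "offset": [0.03, 0.0, 0], "yaw": -0.1}, {"jaw": 0, "offset": [0.03, 0, 0], "yaw": -0.1}, {"jaw": 0, "offset": [0.03, 0.0, 0], "yaw": -0.1}, {"jaw": 0, "offset": [0, 0.03, 0], "yaw": -0.1}, {"jaw": 0, "offset": [0, 0.03, 0], "yaw": -0.1}, {"jaw": 0, "offset": [0, 0.03, 0], "yaw": -0.1}, {"jaw": 0, "offset": [0, 0.02, 0], "yaw": -0.1}, {"jaw": 0, "offset": [0, 0.01, 0], "yaw": -0.1}])

```text
clock: 5.85
tool_pos: [0.3974, 0.0059, 0.2511]
orientation: [[-0.976, -0.22, -0.002], [-0.22, 0.976, 0.001], [0.002, 0.001, -1.0]]
ft_force: [-0.5, -0.9, -3.1]
gripper_width: 0.0286
finger_force: 40.2
```

Call:
move_arm(steps=[{"jaw": 0, "offset": [0, 0, 0], "yaw": -0.13}, {"jaw": 0, "offset": [0, 0, 0], "yaw": -0.13}, {"jaw": 0, "offset": [0, 0, 0], "yaw": -0.13}, {"jaw": 0, "offset": [0, 0, 0], "yaw": -0.13}, {"jaw": 0, "offset": [0, 0, 0], "yaw": -0.13}, {"jaw": 0, "offset": [0, 0, 0], "yaw": -0.13}, {"jaw": 0, "offset": [0, 0, 0], "yaw": -0.13}, {"jaw": 0, "offset": [0, 0, 0], "yaw": -0.13}, {"jaw": 0, "offset": [0, 0, 0], "yaw": -0.13}, {"jaw": 0, "offset": [0, 0, 0], "yaw": -0.13}])

```text
clock: 6.85
tool_pos: [0.3973, 0.0043, 0.251]
orientation: [[-0.05, -0.999, -0.003], [-0.999, 0.05, 0.001], [-0.0, 0.003, -1.0]]
ft_force: [0.1, 0.1, -2.7]
gripper_width: 0.0288
finger_force: 40.2
```

Call:
move_arm(steps=[{"jaw": 0, "offset": [0, 0, 0], "yaw": -0.13}, {"jaw": 0, "offset": [0, 0, 0], "yaw": -0.13}, {"jaw": 0, "offset": [0, 0, 0], "yaw": -0.13}, {"jaw": 0, "offset": [0, 0, 0], "yaw": -0.13}, {"jaw": 0, "offset": [0, 0, 0], "yaw": -0.13}, {"jaw": 0, "offset": [0, 0, 0], "yaw": -0.13}, {"jaw": 0, "offset": [0, 0, 0], "yaw": -0.105}, {"jaw": 0, "offset": [0, 0, 0], "yaw": 0}])

```text
clock: 7.65
tool_pos: [0.3974, 0.0043, 0.2511]
orientation: [[0.737, -0.675, -0.002], [-0.675, -0.737, 0.0], [-0.002, 0.001, -1.0]]
ft_force: [-0.5, -0.3, -3.1]
gripper_width: 0.0287
finger_force: 40.2
```

```bash
python3 - <<'E'
from station import r,get_image
import cv2,numpy as np,pickle
im=[]
for n,(x,y,w,h) in(("top",(295,150,130,110)),("side",(290,195,130,140))):
    d=get_image(n);pickle.dump(d,open(n+"1.pkl","wb"));a=cv2.resize(d["frame"][y:y+h,x:x+w],None,fx=3,fy=3,interpolation=2);im.append(cv2.copyMakeBorder(a,0,420-a.shape[0],0,0,0))
s=r.state();print(s["tool_pos"],s["orientation"],s["joint_positions"])
cv2.imwrite("pics/empty.png",np.hstack(im)[:,:,::-1])
E
```

```text
[0.3976908  0.00423643 0.25147906] [[ 7.36096314e-01 -6.76874516e-01 -1.76223839e-03]
 [-6.76875218e-01 -7.36097735e-01  2.52447107e-04]
 [-1.46805470e-03  1.00699011e-03 -9.99998415e-01]] [ 5.97823841e-01  1.91592695e+00 -2.06779134e+01  6.75069721e+01
  1.55168556e-02 -1.36802234e+02]
```

View pics/empty.png

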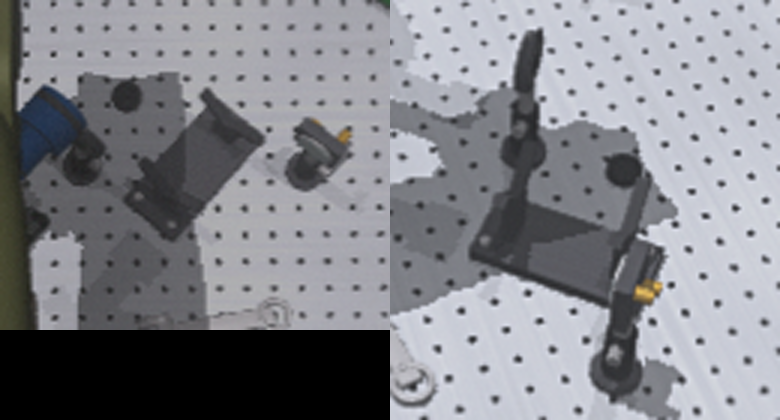

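The cradle is visible: base head-end corners in the top crop at (125,195) and (175,240), far-saddle tips at (205,90) and (264,137), near tip at (143,160). In the side crop the base corner is at (471,242).

```bash
python3 - <<'E'
from ov import *;import pickle
t=pickle.load(open("top1.pkl","rb"));s=pickle.load(open("side1.pkl","rb"))
X=np.array([.4936,-.1832,2.406]);c,sn=np.cos(X[2]),np.sin(X[2])
loc=lambda w:((w[:,:2]-X[:2])@np.array([[c,-sn],[sn,c]])*1000).round(1).tolist()
T=lambda P:np.array(P,float)/3+[295,150]-.5
print("base",loc(plane(t,T([(125,195),(175,240)]),.012)),"tips",loc(plane(t,T([(205,90),(264,137),(143,160)]),.081)))
S=lambda P:(np.array(P,float)-[390,0])/3+[290,195]-.5
print("side base",loc(plane(s,S([(471,242)]),.012)),"tip",loc(plane(s,S([(649,180)]),.081)))
# fit cradle by dark-edge distance: mask of dark pixels vs base+saddle hull (top view)
from scipy.optimize import minimize
g=cv2.cvtColor(t["frame"],cv2.COLOR_RGB2GRAY);m=np.zeros_like(g);m[175:232,334:386]=(g[175:232,334:386]<75);n,l,st,_=cv2.connectedComponentsWithStats(m);m=(l==1+np.argmax(st[1:,4])).astype(float)
def cm(p,K=4):
    W=lambda L:np.array(L)@np.array([[np.cos(p[2]),np.sin(p[2]),0],[-np.sin(p[2]),np.cos(p[2]),0],[0,0,1]])+[p[0],p[1],0]
    o=np.zeros((480*K,640*K),np.uint8)
    H=[[(i*.065,j*.03,z) for i in(1,-1) for j in(1,-1) for z in(0,.012)]]
    for q in(-.042,.042):
        for j in(1,-1):H.append([(q+e,j*y,z) for e in(-.005,.005) for y,z in((0,.012),(0,.054),(.03,.081),(.027,.081),(.03,.012))])
    for h in H:cv2.fillConvexPoly(o,cv2.convexHull((proj(t,W(h))*K+K/2).astype(np.float32)).astype(int),255)
    return cv2.resize(o,(640,480),interpolation=cv2.INTER_AREA)/255.
o=minimize(lambda p:np.abs(cm(p)-m).sum()/m.sum(),X,method="Nelder-Mead",options=dict(initial_simplex=X+np.r_[[np.zeros(3)],np.diag([.01,.01,.06])],xatol=2e-4))
print(o.x,np.degrees(o.x[2]),o.fun,loc(o.x[None]))
E
```

```text
base [[69.1, -30.5], [70.5, 31.2]] tips [[-36.2, -31.2], [-38.1, 35.7], [48.5, -30.1]]
side base [[72.9, 24.6]] tip [[-38.0, -26.6]]
[ 0.48735043 -0.17534637  2.4415252 ] 139.88908943733796 1.2558545685480669 [[9.9, -1.6]]
```

Cradle centre lies about 5–6 mm toward the old head side of the tube's old middle: about (0.4895, -0.1795), same axis. Moving over it.

Call:
move_arm(steps=[{"jaw": 0, "offset": [0.015, 0.006, 0], "yaw": -0.008}, {"jaw": 0, "offset": [0.03, 0.0115, 0], "yaw": 0}, {"jaw": 0, "offset": [0.035, 0.0135, 0], "yaw": 0}, {"jaw": 0, "offset": [0.035, 0.0135, 0], "yaw": 0}, {"jaw": 0, "offset": [0.035, 0.0135, 0], "yaw": 0}, {"jaw": 0, "offset": [0.025, 0.0095, 0], "yaw": 0}, {"jaw": 0, "offset": [0.015, 0.0055, 0], "yaw": 0}, {"jaw": 0, "offset": [0, 0, 0], "yaw": 0}, {"jaw": 0, "offset": [0, 0, 0], "yaw": 0}])

```text
clock: 8.65
tool_pos: [0.4899, -0.1766, 0.2518]
orientation: [[0.743, -0.67, -0.002], [-0.67, -0.743, 0.001], [-0.002, 0.0, -1.0]]
ft_force: [-0.3, 0.3, -3.6]
gripper_width: 0.0284
finger_force: 40.3
```

```bash
python3 - <<'E'
from station import r,get_image
from h import *
P=[];O=[]
for i in range(6):
    d=get_image("side");s=r.state();P.append(s["tool_pos"]);O.append(s["orientation"])
p=np.mean(P,0);o=np.mean(O,0);print(p,np.std(P,0),np.degrees(np.arctan2(o[1,0],o[0,0])),o[:,2],s["joint_positions"])
X=np.array([.4882,-.1781]);e=X-p[:2];print("to go tool x,y",e@o[:2,0],e@o[:2,1])
a=cv2.resize(d["frame"][130:330,250:450],None,fx=2.5,fy=2.5)
yaw=np.arctan2(o[1,0],o[0,0]);m=p[:2]+.002*o[:2,0]
for q in((-.095,.062,.015),(.062,.095,.023)):
    h=cv2.convexHull(proj(d,cyl(*q,m,p[2]+.019,yaw)).astype(np.float32))[:,0];cv2.polylines(a,[((h-[250,130]+.5)*2.5).astype(int)],True,(255,255,0))
cv2.imwrite("pics/over.png",a[:,:,::-1])
E
```

```text
[ 0.4900179  -0.17628466  0.25235091] [0.00020841 0.00013413 0.00020864] -41.97155820599125 [-5.28014626e-04  5.59005647e-04 -9.99999450e-01] [-1.98048440e+01  1.40443497e+01 -5.88555186e+00  7.00602220e+01
  8.10935970e-03 -1.57840563e+02]
to go tool x,y -0.0001375368896158126 0.002565410452203895
```

View pics/over.png

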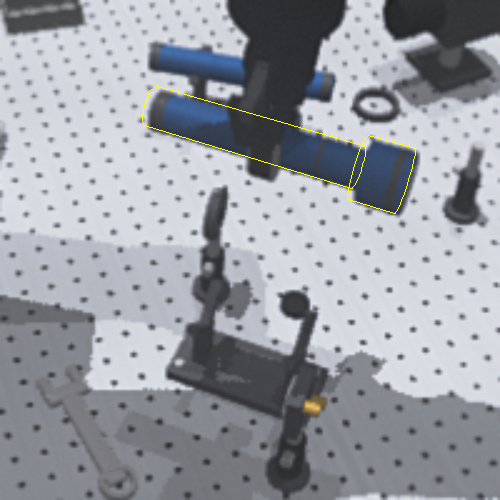

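The held tube matches the model, with its head over the mirror side. Nudging 2 mm across and lowering gently.

Call:
move_arm(steps=[{"jaw": 0, "offset": [0, 0.002, 0.015], "yaw": 0}, {"jaw": 0, "offset": [0, 0, 0.03], "yaw": 0}, {"jaw": 0, "offset": [0, 0, 0.03], "yaw": 0}, {"jaw": 0, "offset": [0, 0, 0.03], "yaw": 0}, {"jaw": 0, "offset": [0, 0, 0.03], "yaw": 0}, {"jaw": 0, "offset": [0, 0, 0.025], "yaw": 0}, {"jaw": 0, "offset": [0, 0, 0.015], "yaw": 0}, {"jaw": 0, "offset": [0, 0, 0.01], "yaw": 0}, {"jaw": 0, "offset": [0, 0, 0.005], "yaw": 0}, {"jaw": 0, "offset": [0, 0, 0], "yaw": 0}])

```text
clock: 9.95
tool_pos: [0.4893, -0.1787, 0.0623]
orientation: [[0.743, -0.669, -0.0], [-0.669, -0.743, 0.0], [-0.0, 0.0, -1.0]]
ft_force: [-0.1, 0.3, -2.5]
gripper_width: 0.0287
finger_force: 40.3
```

Call:
move_arm(steps=[{"jaw": 0, "offset": [0, 0, 0.002], "yaw": 0}, {"jaw": 0, "offset": [0, 0, 0], "yaw": 0}, {"jaw": 0, "offset": [0, 0, 0], "yaw": 0}])

```text
clock: 10.25
tool_pos: [0.4898, -0.179, 0.0609]
orientation: [[0.743, -0.669, 0.001], [-0.669, -0.743, -0.0], [0.001, -0.001, -1.0]]
ft_force: [-1.0, 0.4, -2.5]
gripper_width: 0.0287
finger_force: 40.4
```

Not yet touching (the load is still the tube's weight), so I'll lower in small steps.

Call:
move_arm(steps=[{"jaw": 0, "offset": [0, 0, 0.0015], "yaw": 0}, {"jaw": 0, "offset": [0, 0, 0.001], "yaw": 0}, {"jaw": 0, "offset": [0, 0, 0], "yaw": 0}])

```text
clock: 10.55
tool_pos: [0.4894, -0.18, 0.0597]
orientation: [[0.743, -0.67, 0.001], [-0.67, -0.743, -0.003], [0.003, 0.001, -1.0]]
ft_force: [-4.0, -1.9, 9.6]
gripper_width: 0.0289
finger_force: 41.5
```

Call:
move_arm(steps=[{"jaw": 0, "offset": [0, 0, 0.001], "yaw": 0}, {"jaw": 0, "offset": [0, 0, 0], "yaw": 0}])

```text
clock: 10.75
tool_pos: [0.4893, -0.1804, 0.0593]
orientation: [[0.742, -0.67, 0.001], [-0.67, -0.742, -0.004], [0.003, 0.002, -1.0]]
ft_force: [-6.2, -2.7, 14.8]
gripper_width: 0.0289
finger_force: 42.0
```

Seated: the upward force has reached about 15 N. Releasing.

Call:
move_arm(steps=[{"jaw": 0.3, "offset": [0, 0, 0], "yaw": 0}, {"jaw": 0.4, "offset": [0, 0, 0], "yaw": 0}, {"jaw": 0.55, "offset": [0, 0, 0], "yaw": 0}, {"jaw": 0.75, "offset": [0, 0, 0], "yaw": 0}, {"jaw": 1, "offset": [0, 0, 0], "yaw": 0}, {"jaw": 1, "offset": [0, 0, 0], "yaw": 0}, {"jaw": 1, "offset": [0, 0, 0], "yaw": 0}, {"jaw": 1, "offset": [0, 0, 0], "yaw": 0}], grip_force=20)

```text
clock: 11.55
tool_pos: [0.4893, -0.1788, 0.0567]
orientation: [[0.743, -0.669, -0.0], [-0.669, -0.743, 0.0], [-0.0, 0.0, -1.0]]
ft_force: [-0.1, 0.1, -0.1]
gripper_width: 0.0852
finger_force: 0.0
```

Call:
move_arm(steps=[{"jaw": 1, "offset": [0, 0, -0.01], "yaw": 0}, {"jaw": 1, "offset": [0, 0, -0.03], "yaw": 0}, {"jaw": 1, "offset": [0, 0, -0.04], "yaw": 0}, {"jaw": 1, "offset": [0, 0, -0.04], "yaw": 0}, {"jaw": 1, "offset": [0, 0, -0.04], "yaw": 0}, {"jaw": 1, "offset": [-0.04, 0, -0.03], "yaw": 0}, {"jaw": 1, "offset": [-0.045, 0, 0], "yaw": 0}, {"jaw": 1, "offset": [-0.045, 0, 0], "yaw": 0}, {"jaw": 1, "offset": [-0.045, 0, 0], "yaw": 0}, {"jaw": 1, "offset": [-0.045, 0, 0], "yaw": 0}])

```text
clock: 12.55
tool_pos: [0.3244, -0.0307, 0.2475]
orientation: [[0.742, -0.67, 0.001], [-0.67, -0.742, 0.0], [0.001, -0.001, -1.0]]
ft_force: [-0.1, 0.9, -1.2]
gripper_width: 0.0855
finger_force: 0.0
```

```bash
python3 - <<'E'
from station import r,get_image
from ov import *
t=get_image("top");s=get_image("side")
V=[(t,(320,150,400,240)),(s,(290,220,410,300))];C=np.array([.4895,-.1795,2.406])
o=fit(V,[.4895,-.1795,2.406-np.pi,.015]);X=o.x;print(X,np.degrees(X[2]),o.fun)
e=X[:2]-C[:2];print("along,across",e@[np.cos(C[2]),np.sin(C[2])],e@[-np.sin(C[2]),np.cos(C[2])])
overlay([t,s],X,"pics/end.png",C)
E
```

```text
[ 0.49238478 -0.18212546 -0.7198453   0.01354009] -41.24409785509339 0.2538240098366517
along,across -0.0039006228030678543 1.083751344455764e-05
```

View pics/end.png

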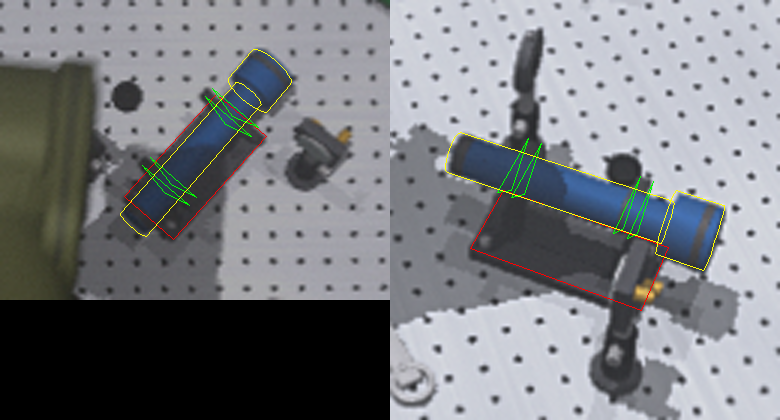

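The tube lies in both saddles, thick end (crop (260,78)) at the mirror side, about 4 mm off along and 0 across. Handing in.

Call:
move_arm(steps=[{"jaw": 1, "offset": [0, 0, 0], "yaw": 0}, {"jaw": 1, "offset": [0, 0, 0], "yaw": 0}])

```text
clock: 12.85
tool_pos: [0.327, -0.0319, 0.2475]
orientation: [[0.743, -0.67, 0.002], [-0.67, -0.743, -0.0], [0.002, -0.001, -1.0]]
ft_force: [-0.2, 0.3, 0.1]
gripper_width: 0.0856
finger_force: 0.0
```

```bash
python3 -c "
from station import r
print(r.job_done())"
```

```text
the job is handed in; nothing more can be done
None
```

I turned the beam expander end for end and laid it back in both saddles of its cradle, thick end on the mirror mount's side, about 4 mm off centre along and 0 mm across by my camera fit; I handed the job in at about 13 s, and no verdict came back.

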